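# Set up the slide-checking corner

### The arm

A 7-joint arm with a two-finger parallel gripper is mounted at the origin on the work surface. World frame = base frame: x ahead of the robot, y to its left, z up, the work surface at z = 0. Lengths are in m, angles in rad, forces in N, time in s.
With the tool pointing down it reaches from about 0.425 to 0.925 m from the base axis. Payload 6.8 kg.
Tool frame: the origin (TCP) lies on the front face of the gripper's body, between the roots of the fingers; the fingertips stand 73 mm ahead of it and the grasp point (between the pads) lies 54 mm ahead of it; z points along the fingers, y is the direction in which the jaws open and shut (so a half turn about z gives the same grasp; the last joint's range is limited). The gripper opens to 85 mm and grips with 20 to 120 N. Pads are 22 mm wide; open, the fingers measure 114 mm over their backs; the gripper's body (76 mm by 85 mm) begins 54 mm behind the grasp point. The pads swing forward as they close: fully open they stand 13 mm farther back than shut.
Start: joints at [-1.392, 0.477, 0.022, 1.555, -0.011, 1.109, -0.083], TCP at [0.191, 0.647, 0.304] pointing down, gripper open.
Joint ranges: [-2.96, 2.96], [-0.34, 2.1], [-1.41, 1.46], [0.24, 2.44], [-1.37, 4.51], [0.17, 1.92], [-2.96, 2.96]. Speed limits (rad/s): [2.39, 2.39, 3.14, 3.14, 3.14, 3.14, 3.14].

### API

Orientations are given as a rotation vector (axis times angle).
In Python, from bench import * gives the robot as it stands.
- The arm moves only by the tool jog_arm, never from a script. Its argument "plan" is a list of rows, each a list of 2 entries, a list of its own where there are three numbers: the shift along the world's x, y, z in cm, then the turn about the world's z in rad. In form: [[[tx, ty, tz], twist], ...]. A call has 1 to 12 rows; each row shifts and turns the commanded pose from where the row before left it; what a row does not reach is not made up. A row lasts 1/10 s, in which the tool goes at most 50 mm and 8.59 degrees, less where a joint would pass 70% of its speed; a pose out of reach is approached as far as the arm can. A call is refused whole if a number of a shift passes 5 or a number of a turn 0.15, either way. A call with a gripper value outside its range is refused whole. "hand" is the finger opening in cm, from 0 to 8.54, set as the call begins (left out, the last holds). The fingers move at their own pace and stop on an object; "grip_force" is the grip in N (left out, the last holds). Time passes only in rows, so rows that do not move let the fingers close. It gives the time, the measured TCP pose, the force and the opening at its end, in the units of the state.
- get_obs(): the state, without advancing time (a new reading comes with each control period).
- grab_frame(name): name is "scene" or "top" or "wrist"; returns the picture (384x512x3 uint8, red, green, blue); there is no depth.
- get_calibration(name): a dict with "intrinsics" (3x3 intrinsics, pixels), "xyz" and "orientation" of the camera in the world. Camera axes: x right, y down, z forward; pixel columns grow to the right and rows downward; lengths in m; the calibration is good to about 2 mm. A picture is of the moment at which its call begins: read the wrist's pose just before it. get_calibration takes no time and is no camera call; for the wrist camera it gives the pose at the moment of the call.
- hand_in(): hands the job in, once; it reports no verdict.
The state is a dict: "clock": time; "joints": joint angles; "qvel": joint speeds; "tau": joint torques, N m; "tcp_pos": TCP position; "orientation": TCP orientation; "contact_force": force on the tool from outside, world axes, zero at the start; "moment": the same for the moment, N m; "grip_width": finger opening in m.
Only numpy, scipy, OpenCV 4.12 (cv2) and the standard library are available. Lean on these libraries where they do the work, as an engineer would, in place of code of your own. Each camera call takes 0.05 s, during which the arm holds its last target. There are 200 camera calls.

### The job

Draw the slide holder straight and level out of the scanner without jamming it and lay it flat on the light pad, its window in the middle of the pad and its length running front to back; then stand the loupe on the holder, centred over the window. Stand the slide tin on the table beside the pad, on the side away from the scanner, level with the pad's middle, its long side parallel to the pad's edge with a gap of about 3 cm, and stand the cleaner bottle on the table centred behind the pad (the side away from the robot), also with a gap of about 3 cm. Keep loupe and bottle upright and leave the album, tape dispenser and stapler where they are.

Things in the scene. Friction and masses are not known exactly. Their poses are not given: they have to be found in the camera images.
- slide_holder: Black slide holder, 60 g: frame 110 (x) x 50 (y) x 8 mm, 36 x 24 mm window in its middle. A bar 16 mm wide (y), 8 thick runs from the -x end to x=-105; on it a grip block 24 (x) x 16 (y) mm, centred at x=-93, reaching 36 mm above the underside. Origin: underside, window centre. Starts in the scanner: origin 40 mm behind its front face, underside 20 mm above table; free after 95 mm along its -x.
- loupe: Stand loupe: upright round magnifier, 40 mm diameter (43 mm at the rim of the top 8 mm), 48 mm tall, clear skirt below, black body above. Origin: centre of its underside. Stands on the table at the start. About 70 g.
- slide_tin: Closed plain metal slide tin, 70 (x) by 40 (y) by 45 mm tall. Origin: centre of its underside; x along the long side. About 150 g.
- cleaner_bottle: Closed amber bottle with white cap and a paper label, 44 mm body diameter, 72 mm tall with the cap; straight body up to 40 mm. Origin: centre of its underside. About 120 g.
- light_pad: Fixed flat light pad with white top, 120 (x, front to back) by 150 (y, across) by 10 mm thick. Origin: centre of its underside, on the table; +x points to its back (away from the robot), +y to its left as the robot sees it. May be left or right of the scanner.
- scanner: Fixed grey film scanner, 140 deep (x) x 110 wide (y) x 65 mm tall. Origin: foot of the middle of its front face, on the table; the face looks to -x (to the robot), the body lies at +x. Channel along x in that face: floor 20 mm above the table, 53 wide, 9.5 high, 100 mm deep (1.5 mm play for the holder above and at each side, light friction).
- album: Bystander: closed blue album lying flat, 160 (x) by 220 (y) by 32 mm, beyond the work. Origin: middle of its near (-x) edge, on the table. Loose, leave alone.
- tape_dispenser: Bystander: black tape dispenser, 110 by 50 by 76 mm tall. Origin: centre of its underside. Loose, leave alone.
- stapler: Bystander: grey stapler, 120 (x) by 32 by 45 mm tall. Origin: centre of its underside. Loose, leave alone.
Things that resemble listed ones, but are neither listed nor needed, are in the scene too. Leave any turquoise look-alike of the slide_tin alone.

How it is judged:
By the outcome, as a careful person would: the job done as asked, in the order asked, and still so for the second after the job is handed in, with the robot touching nothing.
It also fails if it takes over 112 s, if anything falls off the work surface, if the arm or the gripper's body presses on something with over 40 N, if the wrist force passes 120 N, or if a joint passes its speed limit or range.

## Working session

There is one attempt and no reset: what is moved stays moved. The work goes in short steps, Python scripts to look and compute and a tool call to move; the robot and the scene stay as the last step left them, time stands still between calls to the robot, and variables do not carry over. Pictures are saved under pics/ and viewed, about 12 in all and at most 16, crops included, and the job is handed in when it is done.

Besides the shell and the picture viewer there is one more tool, called after ">>>" in YAML: its name, and indented under it one key for each argument. jog_arm: Moves the arm, as the interface text tells. Its arguments: {"type":"object","properties":{"plan":{"type":"array","items":{"type":"array"}},"hand":{"type":"number"},"grip_force":{"type":"number"}},"required":["plan"]}

```bash
ls; mkdir -p pics; cat > h.py <<'E'
from bench import *
import numpy as np, cv2
from scipy.spatial.transform import Rotation as R
def rot(c):
    o=np.array(c["orientation"],float)
    return o if o.shape==(3,3) else R.from_rotvec(o).as_matrix()
def ray(c,u,v,z):
    K=np.array(c["intrinsics"]);d=rot(c)@np.linalg.inv(K)@np.array([u,v,1.]);o=np.array(c["xyz"])
    return (o+d*(z-o[2])/d[2])
def proj(c,p):
    q=np.array(c["intrinsics"])@(rot(c).T@(np.array(p)-np.array(c["xyz"])));return q[:2]/q[2]
def snap(name,f):
    im=grab_frame(name);cv2.imwrite(f"pics/{f}.png",cv2.cvtColor(im,cv2.COLOR_RGB2BGR));return im
E
python3 - <<'E'
from h import *
a=snap("scene","s0");b=snap("top","t0")
for n in("scene","top","wrist"):print(n,get_calibration(n))
print(get_obs())
E
```

```text
pics
scene {'intrinsics': array([[428.8780532 ,   0.        , 258.32476098],
       [  0.        , 428.8780532 , 186.71951809],
       [  0.        ,   0.        ,   1.        ]]), 'xyz': array([ 1.0473148 , -0.27204501,  0.66207155]), 'orientation': array([-2.19405029, -1.16999187,  0.4391885 ])}
top {'intrinsics': array([[488.80931878,   0.        , 251.4914634 ],
       [  0.        , 488.80931878, 186.00857349],
       [  0.        ,   0.        ,   1.        ]]), 'xyz': array([ 0.48458586, -0.00101026,  0.94030134]), 'orientation': array([-2.19221234,  2.16043193, -0.13397092])}
wrist {'intrinsics': array([[284.27965574,   0.        , 252.24400924],
       [  0.        , 284.27965574, 190.04908653],
       [  0.        ,   0.        ,   1.        ]]), 'xyz': array([0.12162495, 0.66744698, 0.37236964]), 'orientation': array([2.32212874, 1.73777984, 0.24894695])}
{'clock': 0.1, 'joints': array([-1.39209254,  0.4777218 ,  0.0223264 ,  1.55634034, -0.01147782,
        1.10931235, -0.0831041 ]), 'qvel': array([ 0.00068838, -0.00196333,  0.00183106, -0.00309391, -0.00148222,
        0.00061056,  0.00027811]), 'tau': array([ 4.15198316e-03, -5.97761357e+01,  1.61363907e+00, -2.81957549e+01,
        1.28401187e-02,  5.00157985e-03,  6.30139823e-06]), 'tcp_pos': array([0.19083028, 0.64703256, 0.30302478]), 'orientation': array([-4.48890038e-01, -3.10925082e+00,  2.59250490e-03]), 'contact_force': array([-0.13302256,  0.40326103,  0.40188002]), 'moment': array([ 0.01765228, -0.01449459, -0.05816319]), 'grip_width': 0.08529138470054443}
```

View pics/t0.png

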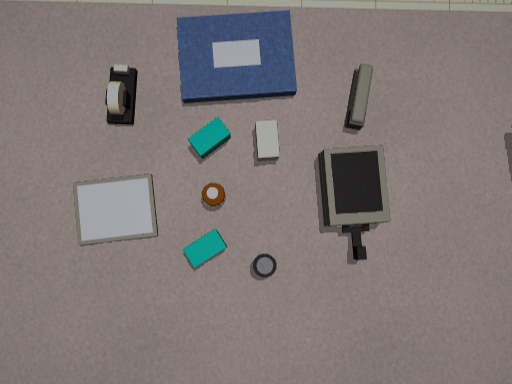

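View pics/s0.png

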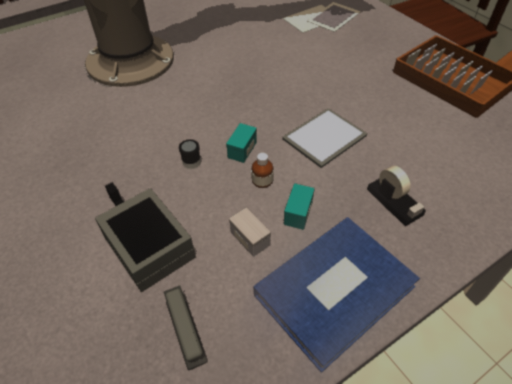

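```bash
cat > m.py <<'E'
from h import *
a=cv2.imread("pics/t0.png");c=get_calibration("top");g=cv2.cvtColor(a,cv2.COLOR_BGR2GRAY)
hsv=cv2.cvtColor(a,cv2.COLOR_BGR2HSV)
print("bg",a[330,250],"padtop",a[205,115],"padrim",a[238,110],"tin",a[140,267],a[155,268],"scan rim",a[217,350],"loupe",a[266,264],"cap",a[193,212])
def rect(mask,box,z,name):
    x0,y0,x1,y1=box;m=np.zeros(g.shape,np.uint8);m[y0:y1,x0:x1]=mask[y0:y1,x0:x1]*255
    cs,_=cv2.findContours(m,cv2.RETR_EXTERNAL,cv2.CHAIN_APPROX_NONE);k=max(cs,key=cv2.contourArea)
    P=np.array([ray(c,u,v,z)[:2] for u,v in k[:,0]],np.float32)
    r=cv2.minAreaRect(P*1000);print(name,"c",np.round(r[0],1),"size",np.round(r[1],1),"ang",round(r[2],2),"px",k[:,0].min(0),k[:,0].max(0),"corners",np.round(cv2.boxPoints(r)).tolist())
rect(g>150,(60,160,170,260),.010,"padwhite")
S=hsv[...,1].astype(int);b=a.astype(int)
rect((b[...,1]>=b[...,2]-2)&(g>60),(60,160,170,260),.010,"pad all")
rect(g>140,(245,110,290,170),.045,"tin")
rect((g<60),(250,250,280,280),.048,"loupe")
rect(g>140,(200,180,225,205),.072,"cap")
rect((hsv[...,1]>150)&(hsv[...,0]<25),(195,175,230,215),.040,"amber")
rect(g<50,(332,155,383,215),.065,"scanwin")
rect(g<50,(340,222,375,265),.05,"holder")
rect((b[...,1]>=b[...,2]-2)&(g>70),(315,140,395,226),.065,"scan rim")
o=np.hstack([cv2.resize(a[130:270,300:400],None,fx=4,fy=4,interpolation=2),cv2.resize(a[110:250,200:290],None,fx=4,fy=4,interpolation=2)])
cv2.imwrite("pics/c1.png",o)
E
python3 m.py
```

```text
bg [124 128 140] padtop [173 166 164] padrim [107 118 121] tin [159 167 165] [163 167 166] scan rim [110 120 124] loupe [119 114 114] cap [173 167 165]
padwhite c [535.  241.5] size [103.5 133.5] ang 7.65 px [ 77 178] [152 240] corners [[475.0, 301.0], [493.0, 168.0], [595.0, 182.0], [577.0, 315.0]]
pad all c [535.  240.3] size [116.4 147.4] ang 7.73 px [ 74 176] [153 241] corners [[467.0, 306.0], [487.0, 159.0], [603.0, 175.0], [583.0, 321.0]]
tin c [669.1 -44.6] size [69.5 39.3] ang 5.16 px [256 119] [279 157] corners [[633.0, -28.0], [636.0, -67.0], [706.0, -61.0], [702.0, -22.0]]
loupe c [435.3 -41.4] size [39.3 39.8] ang 0.74 px [253 254] [275 276] corners [[415.0, -22.0], [416.0, -62.0], [455.0, -61.0], [455.0, -21.0]]
cap c [563.1  53.7] size [19.7 17.8] ang 1.2 px [207 187] [217 198] corners [[553.0, 62.0], [553.0, 45.0], [573.0, 45.0], [573.0, 63.0]]
amber c [562.3  53.8] size [38.9 40.6] ang 0.9 px [202 184] [224 205] corners [[543.0, 74.0], [543.0, 33.0], [582.0, 34.0], [581.0, 74.0]]
scanwin c [ 586.  -206.2] size [106.   84.6] ang 4.74 px [332 155] [382 213] corners [[530.0, -168.0], [537.0, -253.0], [642.0, -244.0], [635.0, -160.0]]
holder c [ 479.8 -208.8] size [63.5 49. ] ang 4.86 px [342 223] [368 259] corners [[446.0, -187.0], [450.0, -236.0], [514.0, -230.0], [509.0, -182.0]]
scan rim c [ 516.7 -243.2] size [10.8  6.6] ang 13.48 px [375 218] [379 224] corners [[511.0, -241.0], [512.0, -248.0], [523.0, -245.0], [521.0, -239.0]]
```

View pics/c1.png

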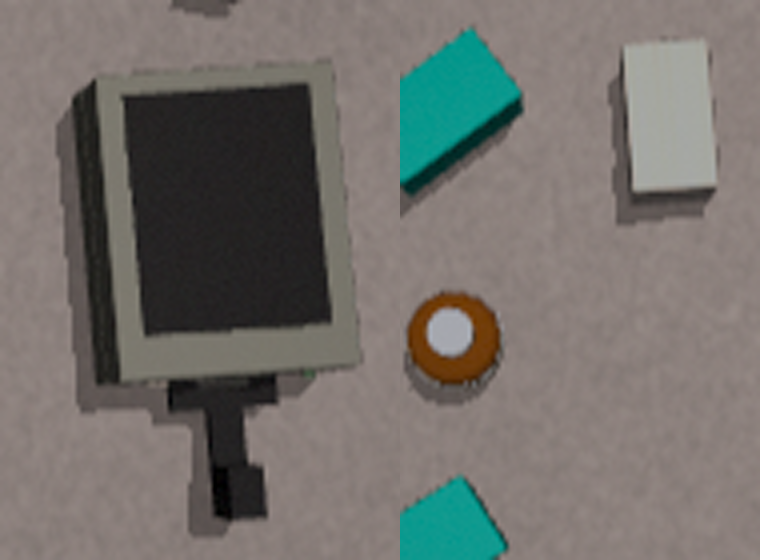

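>>> jog_arm:
  plan:
    - [[3.6, -3.6, 0], 0.05]
    - [[3.6, -3.6, 0], 0.05]
    - [[3.6, -3.6, 0], 0.05]
    - [[3.6, -3.6, 0], 0.05]
    - [[3.6, -3.6, 0], 0.05]
    - [[3.6, -3.6, 0], 0.05]
    - [[3.6, -3.6, 0], 0.07]
    - [[0, 0, 0], 0]

```text
clock: 0.9
tcp_pos: [0.4448, 0.3923, 0.3038]
orientation: [-0.113, 3.137, -0.006]
contact_force: [0.0, -0.6, 0.6]
grip_width: 0.0856
```

>>> jog_arm:
  plan:
    - [[0, -4.8, -0.4], 0]
    - [[0, -4.8, -0.4], 0]
    - [[0, -4.8, -0.4], 0]
    - [[0, -4.8, -0.4], 0]
    - [[0, -4.8, -0.4], 0]
    - [[0, -4.8, -0.4], 0]
    - [[0, -4.8, -0.4], 0]
    - [[0, -4.8, -0.4], 0]
    - [[0, -4.8, -0.4], 0]
    - [[0, -4.8, -0.4], 0]
    - [[0, -4.8, -0.4], 0]
    - [[0, -4.8, -0.4], 0]

```text
clock: 2.1
tcp_pos: [0.438, -0.1777, 0.2558]
orientation: [-0.131, 3.139, 0.0]
contact_force: [1.5, 1.7, -1.0]
grip_width: 0.0852
```

>>> jog_arm:
  plan:
    - [[1.0, -3, -1], 0]
    - [[0, 0, 0], 0]
    - [[0, 0, 0], 0]

```text
clock: 2.4
tcp_pos: [0.4481, -0.206, 0.2454]
orientation: [0.128, -3.137, -0.001]
contact_force: [0.9, 0.1, -0.0]
grip_width: 0.0851
```

```bash
python3 - <<'E'
from h import *
c=get_calibration("wrist");o=get_obs();a=snap("wrist","w1")
print(c["xyz"],rot(c));print(o)
t=get_calibration("top");print(ray(t,362.3,252.9,.056))
E
```

```text
[ 0.37627224 -0.21204335  0.31485477] [[-8.21237932e-02  9.56341229e-01  2.80476625e-01]
 [ 9.96621984e-01  7.86491810e-02  2.36416260e-02]
 [ 5.50204781e-04  2.81470711e-01 -9.59569662e-01]]
{'clock': 2.4, 'joints': array([-0.05510582,  0.26166819,  0.42334721,  2.06316146, -0.14215672,
        0.8455702 ,  2.10261589]), 'qvel': array([-0.02792071, -0.02131671, -0.02211976,  0.01087235, -0.00091119,
        0.00332531, -0.0016227 ]), 'tau': array([  1.41590595, -36.67377949,   4.51840416, -23.62256348,
         0.08271639,  -0.09704005,   0.08846597]), 'tcp_pos': array([ 0.44809122, -0.20603198,  0.24537831]), 'orientation': array([ 1.28051172e-01, -3.13743071e+00, -5.90961150e-04]), 'contact_force': array([ 0.91556006,  0.14760011, -0.03332269]), 'moment': array([-0.03025936, -0.02900768,  0.02849097]), 'grip_width': 0.08510996555782237}
[ 0.45944351 -0.21801045  0.056     ]
```

View pics/w1.png

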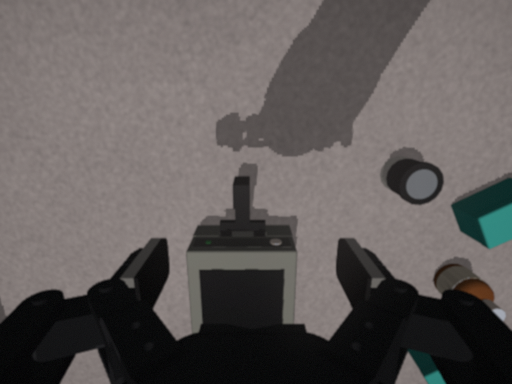

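```bash
python3 - <<'E'
from h import *
a=cv2.imread("pics/w1.png");cv2.imwrite("pics/c2.png",cv2.resize(a[165:305,175:315],None,fx=4,fy=4,interpolation=cv2.INTER_CUBIC))
E
```

```text
(no output)
```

View pics/c2.png

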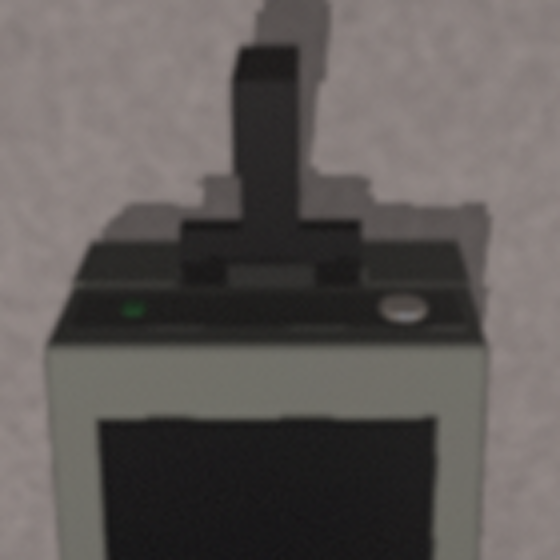

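```bash
cat > edge.py <<'E'
from h import *
def vline(g,rows,c0,c1,sign):   # near-vertical edge: per row, subpixel column of strongest signed gradient
    P=[]
    for r in rows:
        d=np.diff(g[r,c0:c1].astype(float))*sign;i=int(d.argmax());w=np.clip(d[max(i-2,0):i+3],0,None);x=np.arange(max(i-2,0),max(i-2,0)+len(w))
        P.append((c0+(w*x).sum()/w.sum()+.5,r))
    return np.array(P)
def hline(g,cols,r0,r1,sign): return vline(g.T,cols,r0,r1,sign)[:,::-1]
def fit(c,P,z):
    Q=np.array([ray(c,u,v,z)[:2] for u,v in P],np.float32)
    vx,vy,x,y=cv2.fitLine(Q,cv2.DIST_HUBER,0,.0005,.0005).ravel()
    res=np.abs((Q-[x,y])@[-vy,vx]);return round(float(np.degrees(np.arctan2(vy,vx))),2),(round(float(x),4),round(float(y),4)),round(res.mean()*1e3,2)
E
python3 - <<'E'
from edge import *
a=cv2.imread("pics/w1.png");g=cv2.GaussianBlur(cv2.cvtColor(a,cv2.COLOR_BGR2GRAY),(3,3),0)
import pickle
o=get_obs();c=get_calibration("wrist")
print("front edge",fit(c,hline(g,range(194,290),245,256,1),.065))
print("win front",fit(c,hline(g,range(206,280),265,276,-1),.065))
print("win L",fit(c,vline(g,range(274,318),193,208,-1),.065))
print("win R",fit(c,vline(g,range(274,318),278,290,1),.065))
print("out L",fit(c,vline(g,range(256,318),180,196,1),.065))
print("out R",fit(c,vline(g,range(256,318),290,303,1),.065))
print("blk L",fit(c,vline(g,range(187,198),228,240,-1),.056))
print("blk R",fit(c,vline(g,range(187,198),244,256,1),.056))
print("blk back L",fit(c,vline(g,range(203,216),228,240,-1),.028), fit(c,vline(g,range(203,216),244,256,1),.028))
print("blk front", fit(c,hline(g,range(237,247),172,180,-1),.02),ray(c,175+268/4,165+80/4,.056))
t=get_calibration("top");b=cv2.imread("pics/t0.png");h=cv2.GaussianBlur(cv2.cvtColor(b,cv2.COLOR_BGR2GRAY),(3,3),0)
print("top win L",fit(t,vline(h,range(160,208),326,340,-1),.065));print("top win R",fit(t,vline(h,range(160,208),374,386,1),.065))
print("top win F",fit(t,hline(h,range(342,376),206,218,1),.065));print("top out R",fit(t,vline(h,range(152,214),381,392,1),.065))
print("top out F",fit(t,hline(h,range(346,384),217,228,-1),.065),fit(t,hline(h,range(346,384),217,228,1),.065))
print("top blk",fit(t,vline(h,range(249,257),354,361,-1),.056),fit(t,vline(h,range(249,257),363,370,1),.056),fit(t,hline(h,range(360,365),255,264,1),.056))
E
```

```text
front edge (-85.14, (0.5128, -0.2165), np.float32(0.08))
win front (-85.37, (0.5323, -0.2056), np.float32(0.25))
win L (4.96, (0.565, -0.2486), np.float32(0.05))
win R (4.69, (0.5476, -0.165), np.float32(0.12))
out L (0.07, (0.5724, -0.2611), np.float32(3.13))
out R (4.95, (0.5489, -0.152), np.float32(0.09))
blk L (4.91, (0.4557, -0.2233), np.float32(0.01))
blk R (-21.89, (0.4547, -0.2045), np.float32(1.06))
blk back L (15.23, (0.4837, -0.2219), np.float32(0.33)) (2.87, (0.4813, -0.205), np.float32(0.11))
blk front (-83.5, (0.4479, -0.2165), np.float32(0.08)) [ 0.44808107 -0.21471475  0.056     ]
top win L (5.03, (0.5847, -0.1633), np.float32(0.15))
top win R (4.79, (0.5848, -0.2491), np.float32(0.07))
top win F (-86.09, (0.5319, -0.2048), np.float32(0.21))
top out R (-3.7, (0.6091, -0.2573), np.float32(2.6))
top out F (-83.33, (0.5135, -0.2147), np.float32(0.3)) (0.0, (0.0, 0.0), np.float32(nan))
top blk (0.0, (0.0, 0.0), np.float32(nan)) (4.69, (0.4602, -0.2244), np.float32(0.06)) (-86.71, (0.448, -0.2174), np.float32(0.07))edge.py:6: RuntimeWarning: invalid value encountered in scalar divide
  P.append((c0+(w*x).sum()/w.sum()+.5,r))
```

>>> jog_arm:
  plan:
    - [[1.2, -0.95, -2], 0.004]
    - [[0, 0, -3], 0]
    - [[0, 0, -3], 0]
    - [[0, 0, -2], 0]
    - [[0, 0, 0], 0]
    - [[0, 0, 0], 0]
  hand: 5
  grip_force: 80

```text
clock: 3.05
tcp_pos: [0.4607, -0.2144, 0.1464]
orientation: [0.139, -3.138, -0.001]
contact_force: [-0.4, -0.1, 0.2]
grip_width: 0.0501
```

```bash
python3 - <<'E'
from h import *
o=get_obs();print(o["tcp_pos"],o["orientation"]);a=snap("wrist","w2");c=get_calibration("wrist")
def f(dx,dy,z):
    t=np.radians(4.88);return proj(c,[.460+dx*np.cos(t)-dy*np.sin(t),-.2155+dx*np.sin(t)+dy*np.cos(t),z])
for dx in(-.012,.012):
  for dy in(-.008,.008):
    p=f(dx,dy,.056);print(p);cv2.circle(a,tuple(int(v) for v in np.round(p)),1,(255,0,0),-1)
cv2.imwrite("pics/c3.png",cv2.resize(cv2.cvtColor(a,cv2.COLOR_BGR2RGB)[150:384,150:350],None,fx=2.5,fy=2.5))
E
```

```text
[ 0.4607024  -0.21444759  0.14637496] [ 1.39425932e-01 -3.13832122e+00 -8.95209495e-04]
[238.19349821 208.52886971]
[264.88319554 208.62643074]
[238.58381608 244.7255232 ]
[264.24631809 244.81552038]
```

View pics/c3.png

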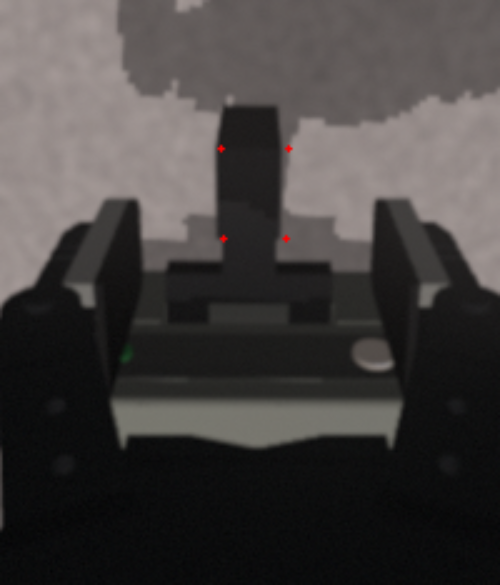

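>>> jog_arm:
  plan:
    - [[0, -0.2, -1.5], -0.003]
    - [[0, 0, -2], 0]
    - [[0, 0, -1.4], 0]
    - [[0, 0, 0], 0]
    - [[0, 0, 0], 0]

```text
clock: 3.6
tcp_pos: [0.4608, -0.2176, 0.0975]
orientation: [-0.132, 3.138, -0.0]
contact_force: [0.2, -0.3, 0.6]
grip_width: 0.05
```

>>> jog_arm:
  plan:
    - [[0, 0, 0], 0]
    - [[0, 0, 0], 0]
    - [[0, 0, 0], 0]
    - [[0, 0, 0], 0]
    - [[0, 0, 0], 0]
    - [[0, 0, 0], 0]
  hand: 0
  grip_force: 60

```text
clock: 4.2
tcp_pos: [0.4608, -0.2177, 0.0975]
orientation: [-0.132, 3.138, -0.0]
contact_force: [-1.2, 0.8, 6.3]
grip_width: 0.0148
```

>>> jog_arm:
  plan:
    - [[0, 0, 0.05], 0]
    - [[0, 0, 0], 0]
    - [[0, 0, 0], 0]

```text
clock: 4.5
tcp_pos: [0.4607, -0.2177, 0.0976]
orientation: [-0.132, 3.138, -0.0]
contact_force: [0.8, -0.6, 3.8]
grip_width: 0.0152
```

>>> jog_arm:
  plan:
    - [[0, 0, 0.06], 0]
    - [[0, 0, 0], 0]
    - [[-0.5, -0.043, 0], 0]
    - [[-0.5, -0.043, 0], 0]
    - [[-0.5, -0.042, 0], 0]
    - [[0, 0, 0], 0]

```text
clock: 5.1
tcp_pos: [0.4441, -0.2189, 0.0979]
orientation: [0.131, -3.138, -0.001]
contact_force: [-0.7, 0.2, 0.5]
grip_width: 0.0151
```

>>> jog_arm:
  plan:
    - [[-0.8, -0.068, 0], 0]
    - [[-0.8, -0.068, 0], 0]
    - [[-0.8, -0.068, 0], 0]
    - [[-0.8, -0.068, 0], 0]
    - [[-0.8, -0.068, 0], 0]
    - [[0, 0, 0], 0]

```text
clock: 5.7
tcp_pos: [0.4038, -0.2224, 0.098]
orientation: [0.13, -3.138, -0.001]
contact_force: [-0.6, 0.4, 0.3]
grip_width: 0.0152
```

>>> jog_arm:
  plan:
    - [[-0.8, -0.068, 0], 0]
    - [[-0.8, -0.068, 0], 0]
    - [[-0.8, -0.068, 0], 0]
    - [[-0.8, -0.068, 0], 0]
    - [[-0.8, -0.068, 0], 0]
    - [[-0.2, -0.017, 0], 0]
    - [[0, 0, 0], 0]
    - [[0, 0, 0], 0]

```text
clock: 6.5
tcp_pos: [0.3638, -0.2259, 0.0981]
orientation: [-0.132, 3.138, -0.0]
contact_force: [0.2, 0.1, -1.0]
grip_width: 0.015
```

```bash
python3 - <<'E'
from h import *
o=get_obs();print(o["tcp_pos"],o["orientation"],o["joints"]);a=snap("wrist","w3");b=snap("top","t3")
cv2.imwrite("pics/c4.png",cv2.cvtColor(np.hstack([a[130:384,100:450],cv2.resize(b[120:384-80,290:410],None,fx=254/184,fy=254/184)]),cv2.COLOR_BGR2RGB))
E
```

```text
[ 0.36380762 -0.22585605  0.09808687] [-1.32370100e-01  3.13828526e+00 -2.82171127e-04] [ 0.1588375   0.44354502  0.30026899  2.29533455 -0.30448812  0.43744902
  2.36390772]
```

View pics/c4.png

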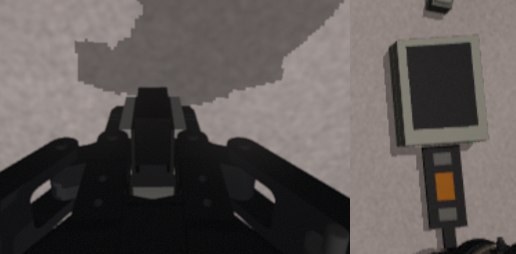

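>>> jog_arm:
  plan:
    - [[0, 0, 2], 0]
    - [[0.5, 0, 3], 0.02]
    - [[1, 0, 3], 0.03]
    - [[0, 0, 0], 0]

```text
clock: 7.0
tcp_pos: [0.3818, -0.2267, 0.1812]
orientation: [-0.213, 3.127, -0.005]
contact_force: [1.2, -0.5, 0.1]
grip_width: 0.0154
```

```bash
python3 - <<'E'
from edge import *
t=get_calibration("top");b=cv2.imread("pics/t3.png");hs=cv2.cvtColor(b,cv2.COLOR_BGR2HSV)
m=((hs[...,1]>150)&(hs[...,0]<25)).astype(np.uint8)*255;m[:215]=0;m[:,:330]=0
k=max(cv2.findContours(m,0,1)[0],key=cv2.contourArea)
for z in(.020,.024,.028):
  P=np.array([ray(t,u,v,z)[:2]*1000 for u,v in k[:,0]],np.float32);print(z,cv2.minAreaRect(P))
b=cv2.imread("pics/t0.png");h=cv2.GaussianBlur(cv2.cvtColor(b,cv2.COLOR_BGR2GRAY),(3,3),0)
print(h[200,66:90],h[200,140:166],h[168:190,115],h[228:250,115])
print("L",fit(t,vline(h,range(190,232),75,86,1),.01),"R",fit(t,vline(h,range(190,225),146,156,-1),.01))
print("B",fit(t,hline(h,range(85,142),172,188,1),.01),"F",fit(t,hline(h,range(90,148),228,242,-1),.01))
o=get_obs();print(o["tcp_pos"],o["orientation"])
E
```

```text
0.02 ((455.2083435058594, -219.49220275878906), (37.391502380371094, 24.952260971069336), 5.345424652099609)
0.024 ((455.33599853515625, -218.5426025390625), (37.22893524169922, 24.84380340576172), 5.345452308654785)
0.028 ((455.46368408203125, -217.5929718017578), (37.066436767578125, 24.735363006591797), 5.345441818237305)
[130 130 130 129 127 126 128 125 117 114 115 125 147 162 165 165 164 164
 165 165 165 165 165 165] [167 167 166 167 167 167 167 167 163 147 127 119 116  99  90 113 130 133
 135 131 128 127 128 129 132 134] [131 131 132 133 132 129 128 129 128 121 116 117 123 139 157 164 166 166
 166 166 166 166] [165 166 165 166 166 166 165 163 151 133 121 113 105 108 120 127 128 129
 128 127 126 128]
L (7.66, (0.5307, 0.3089), np.float32(0.07)) R (7.29, (0.5429, 0.1749), np.float32(0.72))
B (-82.37, (0.5872, 0.2464), np.float32(0.09)) F (-82.27, (0.4833, 0.2322), np.float32(0.23))
[ 0.38177388 -0.22668623  0.18122782] [-0.21284585  3.12706831 -0.00469038]
```

>>> jog_arm:
  plan:
    - [[3, 2, 0], 0]
    - [[3.2, 3, 0], 0]
    - [[0, 4, 0], 0]
    - [[0, 4, 0], 0]
    - [[0, 4, 0], 0]
    - [[0, 4, 0], 0]
    - [[0, 4, 0], 0]
    - [[0, 4, 0], 0]
    - [[0, 4, 0], 0]
    - [[0, 4, 0], 0]
    - [[0, 4, 0], 0]
    - [[0, 4, 0], 0]

```text
clock: 8.2
tcp_pos: [0.4398, 0.2258, 0.1773]
orientation: [0.211, -3.134, 0.0]
contact_force: [0.8, -0.2, -0.9]
grip_width: 0.0152
```

>>> jog_arm:
  plan:
    - [[0, 0.6, -2], 0]
    - [[0, 0, -2], 0]
    - [[0, 0, 0], 0]
    - [[0, 0, 0], 0]

```text
clock: 8.6
tcp_pos: [0.4401, 0.2297, 0.1376]
orientation: [0.21, -3.133, 0.002]
contact_force: [-0.2, 0.2, -0.1]
grip_width: 0.0152
```

```bash
python3 - <<'E'
from edge import *
o=get_obs();print(o["tcp_pos"],o["orientation"],o["joints"])
n=o["orientation"];print("jaw",2*np.degrees(np.arctan2(n[1],n[0]))-90)
t=get_calibration("top");im=snap("top","t4");b=cv2.imread("pics/t4.png");hs=cv2.cvtColor(b,cv2.COLOR_BGR2HSV)
m=((hs[...,1]>140)&(hs[...,0]<25)).astype(np.uint8)*255;m[:,170:]=0
k=max(cv2.findContours(m,0,1)[0],key=cv2.contourArea)
z=o["tcp_pos"][2]-.0776+.004
P=np.array([ray(t,u,v,z)[:2]*1000 for u,v in k[:,0]],np.float32);print(z,cv2.minAreaRect(P))
E
```

```text
[0.44011423 0.22969585 0.13757261] [ 2.09652482e-01 -3.13314333e+00  1.67536699e-03] [-0.79259265  0.43435644  0.22757046  2.12213635 -0.1677396   0.6033642
  1.25760861]
jaw -262.3435854793005
0.06397261475699317 ((531.2999877929688, 243.0954132080078), (37.40669631958008, 24.85065269470215), 7.77802038192749)
```

>>> jog_arm:
  plan:
    - [[0.38, -0.09, -2], 0]
    - [[0, 0, -1.5], 0]
    - [[0, 0, -0.8], 0]
    - [[0, 0, 0], 0]
    - [[0, 0, 0], 0]

```text
clock: 9.15
tcp_pos: [0.4446, 0.2293, 0.0957]
orientation: [-0.21, 3.134, 0.001]
contact_force: [0.6, -0.2, -0.8]
grip_width: 0.015
```

```bash
cat > win.py <<'E'
from edge import *
import sys
o=get_obs();print(o["tcp_pos"],o["contact_force"])
n=o["orientation"];print("jaw",2*np.degrees(np.arctan2(n[1],n[0]))-90)
t=get_calibration("top");im=snap("top",sys.argv[1]);b=cv2.imread(f"pics/{sys.argv[1]}.png");hs=cv2.cvtColor(b,cv2.COLOR_BGR2HSV)
m=((hs[...,1]>120)&(hs[...,0]<25)).astype(np.uint8)*255;m[:,170:]=0
k=max(cv2.findContours(m,0,1)[0],key=cv2.contourArea)
z=float(sys.argv[2]) if len(sys.argv)>2 else o["tcp_pos"][2]-.0776+.004
P=np.array([ray(t,u,v,z)[:2]*1000 for u,v in k[:,0]],np.float32);print(z,cv2.minAreaRect(P))
h=cv2.GaussianBlur(cv2.cvtColor(b,cv2.COLOR_BGR2GRAY),(3,3),0)
print("L",fit(t,vline(h,range(190,232),75,86,1),.01),"R",fit(t,vline(h,range(190,225),146,156,-1),.01))
print("B",fit(t,hline(h,range(85,142),172,188,1),.01))
E
python3 win.py t5
```

```text
[0.44460492 0.22932619 0.09567665] [ 0.5893257  -0.19467656 -0.84424801]
jaw 97.66384383312058
0.022076646351665948 ((536.0740966796875, 243.09617614746094), (38.58720016479492, 25.12616539001465), 7.114299774169922)
L (7.51, (0.5454, 0.3108), np.float32(0.45)) R (8.66, (0.5367, 0.1736), np.float32(1.21))
B (0.0, (0.0, 0.0), np.float32(nan))edge.py:6: RuntimeWarning: invalid value encountered in scalar divide
  P.append((c0+(w*x).sum()/w.sum()+.5,r))
```

>>> jog_arm:
  plan:
    - [[-0.08, -0.15, 0], 0]
    - [[0, 0, -0.4], 0]
    - [[0, 0, -0.2], 0]
    - [[0, 0, -0.1], 0]
    - [[0, 0, 0], 0]
    - [[0, 0, 0], 0]

```text
clock: 9.8
tcp_pos: [0.4434, 0.2278, 0.088]
orientation: [0.211, -3.134, -0.0]
contact_force: [-0.8, 0.3, 1.2]
grip_width: 0.0152
```

```bash
python3 win.py t6; python3 - <<'E'
from h import *
a=cv2.imread("pics/t6.png");cv2.imwrite("pics/c6.png",cv2.resize(a[160:290,60:190],None,fx=4,fy=4,interpolation=2))
E
```

```text
[0.44338547 0.22782004 0.08801195] [-0.76498909  0.29151207  1.19015191]
jaw -262.30964935273346
0.014411954616047936 ((534.91064453125, 241.54383850097656), (38.50069808959961, 25.126060485839844), 8.030156135559082)
L (7.58, (0.5312, 0.3089), np.float32(0.58)) R (7.35, (0.5423, 0.1743), np.float32(1.24))
B (0.0, (0.0, 0.0), np.float32(nan))edge.py:6: RuntimeWarning: invalid value encountered in scalar divide
  P.append((c0+(w*x).sum()/w.sum()+.5,r))
```

View pics/c6.png

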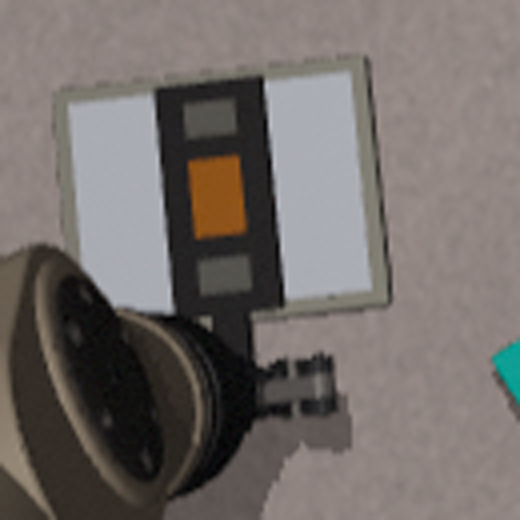

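>>> jog_arm:
  plan:
    - [[0, 0, -0.04], 0]
    - [[0, 0, 0], 0]
    - [[0, 0, 0], 0]

```text
clock: 10.15
tcp_pos: [0.4434, 0.2278, 0.0878]
orientation: [0.211, -3.135, -0.0]
contact_force: [-1.1, -0.3, 4.9]
grip_width: 0.0151
```

>>> jog_arm:
  plan:
    - [[0, 0, 0], 0]
    - [[0, 0, 0], 0]
    - [[0, 0, 0], 0]
    - [[0, 0, 1], 0]
    - [[0, 0, 3], 0]
    - [[0, 0, 4], 0]
    - [[0, -4, 3], 0]
    - [[0, -4, 0], 0]
    - [[0, -4, 0], 0]
    - [[0, -4, 0], 0]
    - [[0, -4, 0], 0]
    - [[0, -4, 0], 0]
  hand: 4

```text
clock: 11.35
tcp_pos: [0.4433, -0.0138, 0.1984]
orientation: [-0.211, 3.133, 0.001]
contact_force: [1.4, -0.2, -0.6]
grip_width: 0.0397
```

```bash
python3 win.py t7 .018; python3 - <<'E'
from edge import *
a=cv2.imread("pics/t7.png");t=get_calibration("top");h=cv2.GaussianBlur(cv2.cvtColor(a,cv2.COLOR_BGR2GRAY),(3,3),0)
print("holder L",fit(t,vline(h,range(186,232),96,110,-1),.018),"R",fit(t,vline(h,range(186,232),122,136,1),.018))
E
```

```text
[ 0.44325105 -0.01375704  0.19840291] [ 1.42724614 -0.23731993 -0.55253308]
jaw 97.68927758518868
0.018 ((534.72021484375, 240.60003662109375), (38.35431671142578, 25.03342628479004), 8.07323169708252)
L (7.63, (0.5307, 0.3089), np.float32(0.09)) R (7.54, (0.5412, 0.1747), np.float32(0.69))
B (0.0, (0.0, 0.0), np.float32(nan))
holder L (7.82, (0.5306, 0.2652), np.float32(0.06)) R (7.81, (0.5388, 0.214), np.float32(0.05))edge.py:6: RuntimeWarning: invalid value encountered in scalar divide
  P.append((c0+(w*x).sum()/w.sum()+.5,r))
```

```bash
python3 - <<'E'
from h import *
Rm=np.array([[-8.21237932e-02,9.56341229e-01,2.80476625e-01],[9.96621984e-01,7.86491810e-02,2.36416260e-02],[5.50204781e-04,2.81470711e-01,-9.59569662e-01]])
c=dict(get_calibration("wrist"));c["xyz"]=[.37627,-.21204,.31485];c["orientation"]=Rm
a=cv2.imread("pics/w1.png");g=cv2.cvtColor(a,cv2.COLOR_BGR2GRAY)
# grey lens disk on top
b=a[155:210,380:450].astype(int);m=((g[155:210,380:450]>95)&(b[...,0]>b[...,2]-4)).astype(np.uint8)*255
k=max(cv2.findContours(m,0,1)[0],key=cv2.contourArea);e=cv2.fitEllipse(k);print(e)
print(ray(c,e[0][0]+380,e[0][1]+155,.048))
t=get_calibration("top");a=cv2.imread("pics/t0.png");g=cv2.cvtColor(a,cv2.COLOR_BGR2GRAY)
m=(g[250:282,250:282]<75).astype(np.uint8)*255
k=max(cv2.findContours(m,0,1)[0],key=cv2.contourArea);e=cv2.fitEllipse(k);print(e)
print(ray(t,e[0][0]+250,e[0][1]+250,.048))
E
```

```text
((41.302799224853516, 28.728347778320312), (25.45210838317871, 30.716909408569336), 54.22898864746094)
[ 0.43441445 -0.0421804   0.048     ]
((13.995853424072266, 15.332194328308105), (22.516183853149414, 23.193334579467773), 4.0581207275390625)
[ 0.43463842 -0.04142543  0.048     ]
```

>>> jog_arm:
  plan:
    - [[-0.9, -2.8, 0], 0]
    - [[0, 0, 0], 0]
    - [[0, 0, -3], 0]
    - [[0, 0, -3], 0]
    - [[0, 0, -2], 0]
    - [[0, 0, 0], 0]
    - [[0, 0, 0], 0]
  hand: 7.5
  grip_force: 30

```text
clock: 12.1
tcp_pos: [0.4347, -0.0398, 0.118]
orientation: [0.211, -3.134, -0.0]
contact_force: [0.0, 0.7, 0.7]
grip_width: 0.0753
```

```bash
python3 - <<'E'
from h import *
o=get_obs();print(o["tcp_pos"],o["orientation"])
a=snap("wrist","w8");c=get_calibration("wrist");p=proj(c,[.4346,-.0417,.048]);print(p)
cv2.circle(a,tuple(int(v) for v in np.round(p)),2,(255,0,0),-1)
cv2.imwrite("pics/c8.png",cv2.cvtColor(a,cv2.COLOR_BGR2RGB))
E
```

```text
[ 0.43467176 -0.03981792  0.11804033] [ 2.11096895e-01 -3.13420455e+00 -1.79475732e-04]
[249.11477159 243.29874188]
```

View pics/c8.png

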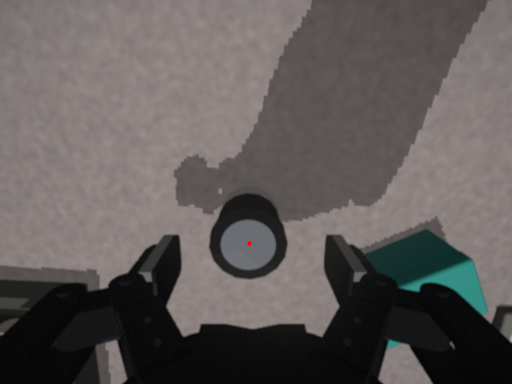

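>>> jog_arm:
  plan:
    - [[0, -0.2, -2], 0]
    - [[0, 0, -2], 0]
    - [[0, 0, 0], 0]
    - [[0, 0, 0], 0]

```text
clock: 12.55
tcp_pos: [0.4349, -0.0421, 0.0786]
orientation: [-0.21, 3.134, 0.0]
contact_force: [-0.0, 0.3, 0.1]
grip_width: 0.0753
```

>>> jog_arm:
  plan:
    - [[0, 0, 0], 0]
    - [[0, 0, 0], 0]
    - [[0, 0, 0], 0]
    - [[0, 0, 0], 0]
    - [[0, 0, 0], 0]
  hand: 3

```text
clock: 13.05
tcp_pos: [0.4351, -0.0422, 0.0787]
orientation: [-0.21, 3.133, 0.0]
contact_force: [-1.4, -0.2, 10.4]
grip_width: 0.0411
```

>>> jog_arm:
  plan:
    - [[0, 0, 0.05], 0]
    - [[0, 0, 0.05], 0]
    - [[0, 0, 0], 0]
    - [[0, 0, 0], 0]

```text
clock: 13.45
tcp_pos: [0.4345, -0.0421, 0.0788]
orientation: [-0.211, 3.134, 0.0]
contact_force: [-1.5, 0.3, 5.8]
grip_width: 0.0411
```

>>> jog_arm:
  plan:
    - [[0, 0, 0.1], 0]
    - [[0, 0, 0.5], 0]
    - [[0, 0, 1], 0]
    - [[0, 0, 2], 0]
    - [[0, 0, 2], 0]
    - [[0, 0, 0], 0]
    - [[0, 0, 0], 0]

```text
clock: 14.15
tcp_pos: [0.4346, -0.0421, 0.1351]
orientation: [-0.211, 3.133, 0.0]
contact_force: [-0.4, -1.0, -1.0]
grip_width: 0.0413
```

```bash
python3 - <<'E'
from h import *
o=get_obs();print(o["tcp_pos"],o["grip_width"])
a=snap("wrist","w9");b=snap("scene","s9")
cv2.imwrite("pics/c9.png",cv2.cvtColor(np.hstack([a[150:384,100:400],cv2.resize(b[100:217,130:280],None,fx=2,fy=2)]),cv2.COLOR_BGR2RGB))
E
```

```text
[ 0.43464628 -0.04206213  0.13507279] 0.04127521980505047
```

View pics/c9.png

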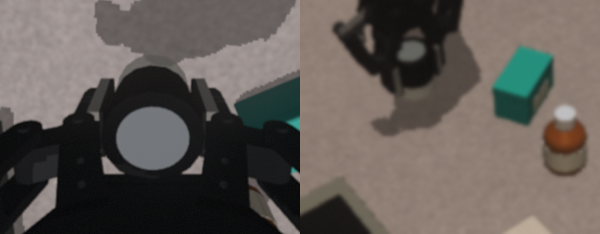

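>>> jog_arm:
  plan:
    - [[0, 0, 4], 0]
    - [[0.5, 4, 1], 0]
    - [[1, 4, 0], 0]
    - [[1, 4, 0], 0]
    - [[1.5, 4, 0], 0]
    - [[1.5, 4, 0], 0]
    - [[2, 4, 0], 0]
    - [[2.5, 4.3, 0], 0]
    - [[0, 0, 0], 0]
    - [[0, 0, -3], 0]
    - [[0, 0, 0], 0]
    - [[0, 0, 0], 0]

```text
clock: 15.45
tcp_pos: [0.5336, 0.2399, 0.1536]
orientation: [0.21, -3.132, 0.003]
contact_force: [0.3, -0.3, -0.3]
grip_width: 0.0414
```

>>> jog_arm:
  plan:
    - [[0.16, 0.09, -2], 0]
    - [[0, 0, -2], 0]
    - [[0, 0, -1.2], 0]
    - [[0, 0, 0], 0]
    - [[0, 0, 0], 0]

```text
clock: 15.95
tcp_pos: [0.5364, 0.2416, 0.1033]
orientation: [-0.21, 3.134, 0.0]
contact_force: [0.5, -0.4, -0.3]
grip_width: 0.041
```

>>> jog_arm:
  plan:
    - [[0, 0, -0.15], 0]
    - [[0, 0, 0], 0]
    - [[0, 0, 0], 0]

```text
clock: 16.25
tcp_pos: [0.5363, 0.2418, 0.1017]
orientation: [-0.211, 3.134, 0.001]
contact_force: [0.1, -0.3, -0.9]
grip_width: 0.041
```

>>> jog_arm:
  plan:
    - [[-0.1, -0.08, -0.2], 0]
    - [[0, 0, -0.2], 0]
    - [[0, 0, -0.05], 0]
    - [[0, 0, 0], 0]
    - [[0, 0, 0], 0]

```text
clock: 16.75
tcp_pos: [0.535, 0.2409, 0.0969]
orientation: [0.211, -3.134, -0.0]
contact_force: [-2.5, -1.6, 5.0]
grip_width: 0.0409
```

>>> jog_arm:
  plan:
    - [[0, 0, 0], 0]
    - [[0, 0, 0], 0]
    - [[0, 0, 0], 0]
    - [[0, 0, 0], 0]
    - [[0, 0, 1], 0]
    - [[0, 0, 2], 0]
    - [[0, 0, 4], 0]
    - [[0, 0, 4], 0]
    - [[0, -4, 3], 0]
    - [[2, -4, 0], 0]
    - [[2, -4, 0], 0]
    - [[2, -4, 0], 0]
  hand: 7

```text
clock: 17.95
tcp_pos: [0.5956, 0.0795, 0.2381]
orientation: [-0.211, 3.133, 0.001]
contact_force: [0.2, 0.6, -1.4]
grip_width: 0.0699
```

>>> jog_arm:
  plan:
    - [[2, -4, 0], -0.06]
    - [[2, -4, 0], -0.06]
    - [[2, -4, 0], 0]
    - [[1.4, -3, 0], 0]
    - [[0, 0, 0], 0]
    - [[0, 0, 0], 0]

```text
clock: 18.55
tcp_pos: [0.6689, -0.0699, 0.237]
orientation: [-0.019, 3.141, 0.0]
contact_force: [-0.2, 0.0, -0.4]
grip_width: 0.0702
```

```bash
python3 - <<'E'
from edge import *
o=get_obs();print(o["tcp_pos"],o["orientation"],o["joints"]);n=o["orientation"];print("jaw",2*np.degrees(np.arctan2(n[1],n[0]))-90)
a=snap("wrist","w10");c=get_calibration("wrist");b=snap("top","t10")
# tin tuning
p=[proj(c,[.6691+x*np.cos(.0901)-y*np.sin(.0901),-.0446+x*np.sin(.0901)+y*np.cos(.0901),.045]) for x,y in((-.035,-.02),(.035,-.02),(.035,.02),(-.035,.02))]
print(np.round(p))
a=a.copy()
for q in p: cv2.circle(a,tuple(int(v) for v in np.round(q)),2,(255,0,0),-1)
cv2.imwrite("pics/c10.png",cv2.cvtColor(np.hstack([a[80:384,100:450],cv2.resize(b[150:270,60:180],(304,304),interpolation=2)]),cv2.COLOR_BGR2RGB))
E
```

```text
[ 0.66893287 -0.06992636  0.23698037] [-1.92569324e-02  3.14147025e+00  1.12116242e-04] [-0.26624764  0.56216255  0.40054797  1.64421253 -0.25191779  0.98650838
  1.8018557 ]
jaw 90.70242723735899
[[253. 151.]
 [258. 221.]
 [299. 218.]
 [297. 148.]]
```

View pics/c10.png

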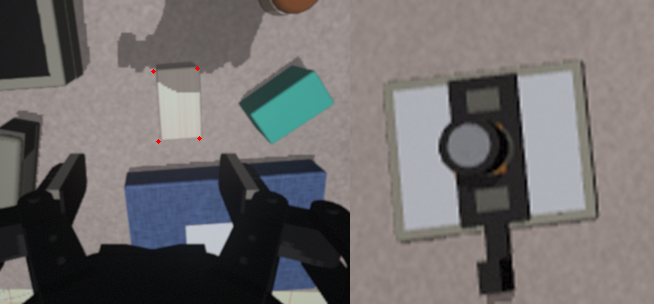

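```bash
python3 - <<'E'
from edge import *
t=get_calibration("top");c=get_calibration("wrist")
b=cv2.imread("pics/t10.png");g=cv2.cvtColor(b,cv2.COLOR_BGR2GRAY)
hs=cv2.cvtColor(b,cv2.COLOR_BGR2HSV)
# lens disc
m=cv2.inRange(g,88,140);m[:195]=0;m[222:]=0;m[:,:92]=0;m[:,122:]=0
for k in cv2.findContours(m,0,1)[0]:
    if cv2.contourArea(k)>40: e=cv2.fitEllipse(k);print(e,ray(t,*e[0],.066))
a=cv2.imread("pics/w10.png");g=cv2.GaussianBlur(cv2.cvtColor(a,cv2.COLOR_BGR2GRAY),(3,3),0)
print(g[160,248:268],g[200,248:268],g[200,290:312])
print("L",fit(c,vline(g,range(178,214),250,266,1),.045),"R",fit(c,vline(g,range(178,214),292,308,-1),.045))
print("far",fit(c,hline(g,range(266,294),210,228,-1),.045),"near",fit(c,hline(g,range(264,294),138,152,1),.045),fit(c,hline(g,range(264,294),138,152,-1),.045))
t0=cv2.imread("pics/t0.png");h=cv2.GaussianBlur(cv2.cvtColor(t0,cv2.COLOR_BGR2GRAY),(3,3),0)
print("top L",fit(t,vline(h,range(126,154),252,262,1),.045),"R",fit(t,vline(h,range(126,154),274,284,-1),.045))
print("top far",fit(t,hline(h,range(260,275),115,124,1),.045),"near",fit(t,hline(h,range(260,275),153,162,-1),.045))
E
```

```text
((106.44348907470703, 206.91220092773438), (15.456872940063477, 16.338640213012695), 12.108863830566406) [0.53496927 0.24121359 0.066     ]
[149 150 150 150 149 148 146 137 124 119 124 130 131 129 129 129 130 131
 131 131] [151 151 151 153 156 157 157 156 154 151 148 151 166 182 191 193 193 194
 195 196] [194 194 195 196 196 194 192 191 190 183 169 157 153 153 151 148 148 150
 152 153 153 151]
L (5.59, (0.6827, -0.0592), np.float32(0.05)) R (5.52, (0.6784, -0.0213), np.float32(0.04))
far (-84.72, (0.7016, -0.0383), np.float32(0.07)) near (-84.96, (0.6329, -0.0436), np.float32(0.04)) (-84.98, (0.6278, -0.0465), np.float32(0.13))
top L (4.98, (0.666, -0.0255), np.float32(0.16)) R (4.98, (0.6699, -0.0637), np.float32(0.22))
top far (-85.1, (0.7031, -0.0444), np.float32(0.25)) near (-85.33, (0.6334, -0.0446), np.float32(0.09))
```

>>> jog_arm:
  plan:
    - [[-0.1, 2.7, -3], 0.078]
    - [[0, 0, -4], 0]
    - [[0, 0, -3], 0]
    - [[0, 0, 0], 0]
    - [[0, 0, 0], 0]

```text
clock: 19.15
tcp_pos: [0.668, -0.0409, 0.1372]
orientation: [0.147, -3.138, -0.001]
contact_force: [-0.3, 0.5, 0.2]
grip_width: 0.0699
```

>>> jog_arm:
  plan:
    - [[0, 0, 0], 0]
  hand: 7
  grip_force: 50

```text
clock: 19.25
tcp_pos: [0.6693, -0.0418, 0.1389]
orientation: [-0.145, 3.135, -0.0]
contact_force: [0.4, -0.2, 0.1]
grip_width: 0.0699
```

>>> jog_arm:
  plan:
    - [[-0.1, -0.1, -2], 0]
    - [[0, 0, -2], 0]
    - [[0, 0, -1.5], 0]
    - [[0, 0, 0], 0]
    - [[0, 0, 0], 0]

```text
clock: 19.75
tcp_pos: [0.6676, -0.0432, 0.0825]
orientation: [-0.145, 3.137, -0.0]
contact_force: [0.3, 0.4, 0.7]
grip_width: 0.0701
```

>>> jog_arm:
  plan:
    - [[0, 0, 0], 0]
    - [[0, 0, 0], 0]
    - [[0, 0, 0], 0]
    - [[0, 0, 0], 0]
    - [[0, 0, 0], 0]
  hand: 3

```text
clock: 20.25
tcp_pos: [0.6679, -0.0434, 0.0829]
orientation: [-0.144, 3.136, -0.0]
contact_force: [-0.8, 0.6, 5.7]
grip_width: 0.0398
```

>>> jog_arm:
  plan:
    - [[0, 0, 0.1], 0]
    - [[0, 0, 0.1], 0]
    - [[0, 0, 1], 0]
    - [[0, 0, 3], 0]
    - [[0, 0, 4], 0]
    - [[0, 0, 4], 0]
    - [[0, 0, 0], 0]

```text
clock: 20.95
tcp_pos: [0.6702, -0.0438, 0.2105]
orientation: [-0.143, 3.128, -0.001]
contact_force: [1.6, -0.2, -1.0]
grip_width: 0.0396
```

>>> jog_arm:
  plan:
    - [[-1.5, 4.1, 0], 0.02]
    - [[-1.5, 4.1, 0], 0.02]
    - [[-1.5, 4.1, 0], 0]
    - [[-1.5, 4.1, 0], 0]
    - [[-1.5, 4.1, 0], 0]
    - [[-1.5, 4.1, 0], 0]
    - [[-1.5, 4.1, 0], 0]
    - [[-1.5, 4.1, 0], 0]
    - [[-1.5, 4.1, 0], 0]
    - [[-1.5, 4.0, 0], 0]
    - [[0, 0, 0], 0]
    - [[0, 0, 0], 0]

```text
clock: 22.15
tcp_pos: [0.5158, 0.3672, 0.203]
orientation: [0.213, -3.133, 0.001]
contact_force: [0.1, -0.5, -2.1]
grip_width: 0.0393
```

```bash
python3 - <<'E'
from h import *
o=get_obs();print(o["tcp_pos"]);n=o["orientation"];print(n,"jaw",2*np.degrees(np.arctan2(n[1],n[0]))-90)
E
```

```text
[0.51575929 0.36715396 0.20299935]
[ 2.12572931e-01 -3.13328103e+00  8.36416661e-04] jaw -262.23759588170833
```

>>> jog_arm:
  plan:
    - [[0.26, -0.2, -3], -0.002]
    - [[0, 0, -4], 0]
    - [[0, 0, -3.5], 0]
    - [[0, 0, 0], 0]
    - [[0, 0, 0], 0]

```text
clock: 22.65
tcp_pos: [0.5203, 0.3623, 0.0988]
orientation: [0.201, -3.135, 0.002]
contact_force: [0.9, 0.7, -1.1]
grip_width: 0.0397
```

>>> jog_arm:
  plan:
    - [[-0.15, 0.2, -0.8], 0.003]
    - [[0, 0, 0], 0]
    - [[0, 0, 0], 0]
    - [[0, 0, 0], 0]

```text
clock: 23.05
tcp_pos: [0.5185, 0.3662, 0.0915]
orientation: [-0.209, 3.134, 0.001]
contact_force: [0.7, 0.9, -1.9]
grip_width: 0.0396
```

>>> jog_arm:
  plan:
    - [[0, -0.1, -0.5], 0]
    - [[0, 0, -0.3], 0]
    - [[0, 0, 0], 0]
    - [[0, 0, 0], 0]

```text
clock: 23.45
tcp_pos: [0.5182, 0.3647, 0.0829]
orientation: [0.209, -3.135, -0.0]
contact_force: [-2.1, -1.4, 4.8]
grip_width: 0.0391
```

>>> jog_arm:
  plan:
    - [[0, 0, 0], 0]
    - [[0, 0, 0], 0]
    - [[0, 0, 0], 0]
    - [[0, 0, 1], 0]
    - [[0, 0, 3], 0]
    - [[0, 0, 4], 0]
    - [[0, 0, 4], 0]
    - [[0, -3, 3], 0]
    - [[0.5, -4, 0], 0]
    - [[1, -4, 0], 0]
    - [[1, -4, 0], 0]
    - [[1, -4, 0], 0]
  hand: 5.5

```text
clock: 24.65
tcp_pos: [0.5534, 0.1734, 0.2336]
orientation: [-0.209, 3.134, 0.001]
contact_force: [-0.1, 0.5, -0.6]
grip_width: 0.0546
```

>>> jog_arm:
  plan:
    - [[0.5, -4, 0], 0]
    - [[0.5, -4, 0], 0]
    - [[0, -4, 0], 0]
    - [[0, 0, 0], 0]
    - [[0, 0, 0], 0]
  hand: 7.5

```text
clock: 25.15
tcp_pos: [0.5632, 0.0536, 0.2333]
orientation: [-0.205, 3.134, 0.0]
contact_force: [0.2, 0.2, 0.3]
grip_width: 0.0754
```

```bash
python3 - <<'E'
from edge import *
t=get_calibration("top");c=get_calibration("wrist");o=get_obs();print(o["tcp_pos"],o["orientation"],o["joints"])
a=snap("wrist","w12");b=snap("top","t12")
A=cv2.cvtColor(a,cv2.COLOR_RGB2BGR);B=cv2.cvtColor(b,cv2.COLOR_RGB2BGR)
p=proj(c,[.563,.0537,.072]);print(p)
g=cv2.GaussianBlur(cv2.cvtColor(B,cv2.COLOR_BGR2GRAY),(3,3),0)
m=(g>140).astype(np.uint8)*255;m[:,:20]=0;m[:,74:]=0;m[:150]=0;m[260:]=0
k=max(cv2.findContours(m,0,1)[0],key=cv2.contourArea);P=np.array([ray(t,u,v,.045)[:2]*1000 for u,v in k[:,0]],np.float32)
print("tin",cv2.minAreaRect(P))
cv2.circle(A,tuple(int(v) for v in np.round(p)),2,(0,0,255),-1)
cv2.imwrite("pics/c12.png",np.hstack([A[80:384,100:450],cv2.resize(B[130:270,20:160],(304,304),interpolation=2)]))
E
```

```text
[0.56320808 0.05364553 0.23331645] [-2.04509097e-01  3.13419526e+00  4.26646974e-04] [-0.5226936   0.39674124  0.40373074  1.91132116 -0.19992913  0.87169054
  1.68331223]
[252.27467566 194.35661478]
tin ((519.730224609375, 366.3306884765625), (72.70317840576172, 40.05736541748047), 7.725340843200684)
```

View pics/c12.png

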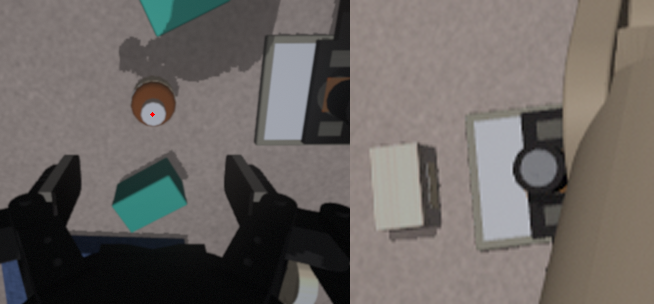

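>>> jog_arm:
  plan:
    - [[0, 0, -4], 0]
    - [[0, 0, -4], 0]
    - [[0, 0, -4], 0]
    - [[0, 0, -3], 0]
    - [[0, 0, 0], 0]
    - [[0, 0, 0], 0]

```text
clock: 25.85
tcp_pos: [0.5633, 0.056, 0.0829]
orientation: [0.211, -3.134, -0.0]
contact_force: [0.2, 0.5, 0.2]
grip_width: 0.0749
```

>>> jog_arm:
  plan:
    - [[0, 0, 0], 0]
    - [[0, 0, 0], 0]
    - [[0, 0, 0], 0]
    - [[0, 0, 0], 0]
    - [[0, 0, 0], 0]
  hand: 3.4
  grip_force: 35

```text
clock: 26.35
tcp_pos: [0.5644, 0.0552, 0.0847]
orientation: [-0.209, 3.131, 0.002]
contact_force: [-0.8, -0.4, 6.5]
grip_width: 0.0429
```

>>> jog_arm:
  plan:
    - [[0, 0, 0.1], 0]
    - [[0, 0, 0.1], 0]
    - [[0, 0, 1], 0]
    - [[0, 0, 3], 0]
    - [[0, 0, 4], 0]
    - [[0, 0, 4], 0]
    - [[0, 0, 0], 0]
    - [[0, 0, 0], 0]

```text
clock: 27.15
tcp_pos: [0.5634, 0.0551, 0.2059]
orientation: [-0.209, 3.132, 0.001]
contact_force: [-0.5, -0.7, -1.7]
grip_width: 0.0428
```

>>> jog_arm:
  plan:
    - [[1.5, 3.35, 0], 0]
    - [[1.5, 3.35, 0], 0]
    - [[1.5, 3.35, 0], 0]
    - [[1.5, 3.35, 0], 0]
    - [[1.5, 3.35, 0], 0]
    - [[0.8, 3.35, 0], 0]
    - [[0, 0, 0], 0]
    - [[0, 0, -4], 0]
    - [[0, 0, -3], 0]
    - [[0, 0, 0], 0]
    - [[0, 0, 0], 0]

```text
clock: 28.25
tcp_pos: [0.6455, 0.2552, 0.1336]
orientation: [0.208, -3.132, 0.002]
contact_force: [0.5, 0.5, -0.2]
grip_width: 0.0427
```

Check clearance to the dispenser before the last descent.

```bash
python3 - <<'E'
from h import *
o=get_obs();print(o["tcp_pos"])
a=snap("wrist","w13")
t=get_calibration("top")
b=cv2.imread("pics/t0.png");g=cv2.cvtColor(b,cv2.COLOR_BGR2GRAY)
m=(g<60).astype(np.uint8)*255;m[:,:100]=0;m[:,142:]=0;m[:60]=0;m[130:]=0
k=max(cv2.findContours(m,0,1)[0],key=cv2.contourArea)
for z in (0.01,.076):
  P=np.array([ray(t,u,v,z)[:2] for u,v in k[:,0]]);print(z,P.min(0),P.max(0))
cv2.imwrite("pics/c13.png",cv2.cvtColor(a,cv2.COLOR_BGR2RGB))
E
```

```text
[0.64547614 0.25518282 0.1336215 ]
0.01 [0.69884637 0.21003457] [0.81236386 0.26406684]
0.076 [0.68364571 0.19506205] [0.78910973 0.24526101]
```

View pics/c13.png

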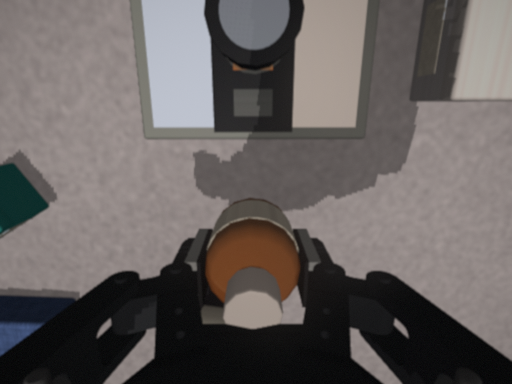

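>>> jog_arm:
  plan:
    - [[0, 0, -2], 0]
    - [[0, 0, -2], 0]
    - [[0, 0, -0.4], 0]
    - [[0, 0, 0], 0]
    - [[0, 0, 0], 0]

```text
clock: 28.8
tcp_pos: [0.6471, 0.2561, 0.0924]
orientation: [-0.209, 3.132, 0.001]
contact_force: [0.0, -0.9, -1.2]
grip_width: 0.043
```

>>> jog_arm:
  plan:
    - [[-0.05, 0, -0.4], 0]
    - [[0, 0, -0.2], 0]
    - [[0, 0, -0.1], 0]
    - [[0, 0, 0], 0]
    - [[0, 0, 0], 0]

```text
clock: 29.3
tcp_pos: [0.6458, 0.2561, 0.0848]
orientation: [-0.209, 3.134, 0.001]
contact_force: [-3.4, -0.5, 6.1]
grip_width: 0.0432
```

Contact; release and withdraw.

>>> jog_arm:
  plan:
    - [[0, 0, 0], 0]
    - [[0, 0, 0], 0]
    - [[0, 0, 0], 0]
    - [[0, 0, 0], 0]
    - [[0, 0, 1], 0]
    - [[0, 0, 3], 0]
    - [[0, 0, 4], 0]
    - [[0, 0, 4], 0]
    - [[0, -4, 3], 0]
    - [[0, -5, 0], 0]
    - [[0, -5, 0], 0]
    - [[0, -5, 0], 0]
  hand: 6.5

```text
clock: 30.5
tcp_pos: [0.6456, 0.0641, 0.235]
orientation: [-0.21, 3.133, 0.0]
contact_force: [0.6, -0.6, -0.4]
grip_width: 0.0651
```

>>> jog_arm:
  plan:
    - [[-2, -4, 0], 0]
    - [[-2, -4, 0], 0]
    - [[-2, -4, 0], 0]
    - [[-2, -4, 0], 0]
    - [[-2, -3, 0], 0]
    - [[0, 0, 0], 0]
    - [[0, 0, 0], 0]

```text
clock: 31.2
tcp_pos: [0.5455, -0.1249, 0.2344]
orientation: [-0.205, 3.134, 0.0]
contact_force: [-0.1, 0.5, -0.3]
grip_width: 0.065
```

```bash
python3 - <<'E'
from edge import *
t=get_calibration("top");a=snap("top","t14");b=cv2.imread("pics/t14.png");g=cv2.cvtColor(b,cv2.COLOR_BGR2GRAY);hs=cv2.cvtColor(b,cv2.COLOR_BGR2HSV)
m=(g>140).astype(np.uint8)*255;m[:,100:]=0;m2=m.copy();m[:,74:]=0;m[:150]=0;m[260:]=0
k=max(cv2.findContours(m,0,1)[0],key=cv2.contourArea);P=np.array([ray(t,u,v,.045)[:2]*1000 for u,v in k[:,0]],np.float32);print("tin",cv2.minAreaRect(P))
m=((hs[...,1]>140)&(hs[...,0]<25)).astype(np.uint8)*255;m[170:]=0;m[:,150:]=0;m[:100]=0
k=max(cv2.findContours(m,0,1)[0],key=cv2.contourArea);e=cv2.minEnclosingCircle(k);print("bottle",e,ray(t,*e[0],.04))
m=(g>140).astype(np.uint8)*255;m[168:]=0;m[:130]=0;m[:,:90]=0;m[:,140:]=0
k=max(cv2.findContours(m,0,1)[0],key=cv2.contourArea);e=cv2.minEnclosingCircle(k);print("cap",e,ray(t,*e[0],.072))
m=cv2.inRange(g,88,140);m[:195]=0;m[222:]=0;m[:,:92]=0;m[:,122:]=0
for k in cv2.findContours(m,0,1)[0]:
    if cv2.contourArea(k)>40: e=cv2.fitEllipse(k);print("loupe",ray(t,*e[0],.066))
h=cv2.GaussianBlur(g,(3,3),0)
print("holder L",fit(t,vline(h,range(214,232),96,110,-1),.018),"R",fit(t,vline(h,range(214,232),122,136,1),.010))
cv2.imwrite("pics/c14.png",cv2.resize(b,(768,576)))
E
```

```text
tin ((519.65771484375, 366.7291259765625), (72.75930786132812, 42.64384078979492), 7.547020435333252)
bottle ((105.43172454833984, 149.07028198242188), 11.617780685424805) [0.64385509 0.25505033 0.04      ]
cap ((100.0, 145.5), 5.852449893951416) [0.64450625 0.25591144 0.072     ]
loupe [0.53496927 0.24121359 0.066     ]
holder L (14.02, (0.5064, 0.2624), np.float32(1.09)) R (7.75, (0.512, 0.2121), np.float32(0.07))
```

View pics/c14.png

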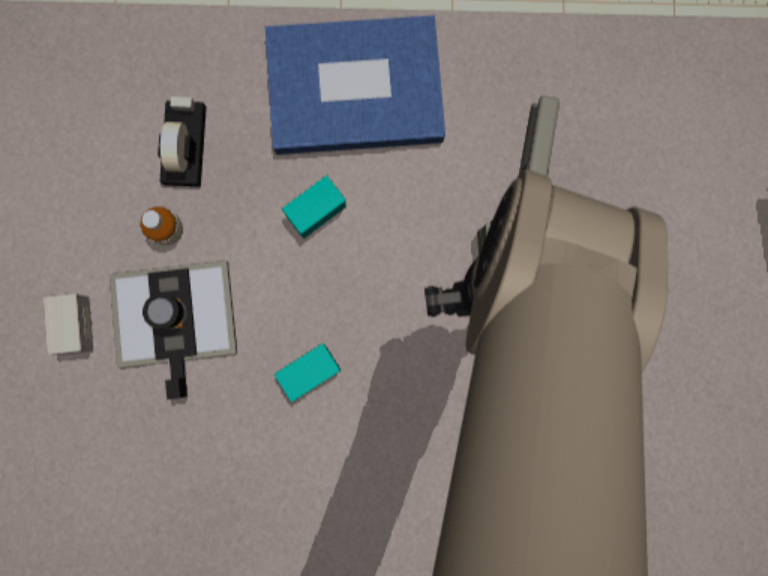

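```bash
python3 -c "
from bench import *
print(hand_in())"
```

```text
the job is handed in; nothing more can be done
None
```

The job is done and handed in at about 31 s of the 112 s allowed.

I drew the holder straight and level out of the scanner, with wrist force under about 1 N once it was moving. I then laid it on the pad, stood the loupe on it, and stood the tin and bottle by the pad, in the order asked.

Last checks from the top camera:

| Item | Measured | Aimed for |
|---|---|---|
| Holder window | within about 1 mm of the pad centre, yaw about 7.8° | pad centre, pad yaw about 7.7° |
| Loupe | (0.535, 0.241) | window centre, (0.535, 0.241) |
| Tin | about 2 mm off, gap about 31 mm, parallel to within about 0.2° | gap about 30 mm, parallel to the pad edge |
| Bottle | (0.644, 0.256), gap about 28 mm, upright | (0.646, 0.256), gap about 30 mm |

- **Bystanders:** The album and tape dispenser, and both turquoise tins, look unmoved. The stapler was partly hidden by the arm in the last picture. I did not measure any of these.
- **Check that disagreed:** In the last picture the fit to the holder's left edge gave 14°, with a large residual. I put that down to the loupe's shadow and ignored it. The right edge gave 7.75°, matching the earlier clear view.

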